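Set the test pressure with the recessed thumbwheel, then start the test

TASK

On the blue pressure tester, roll the recessed knurled thumbwheel with a fingertip on its exposed rim, pressing gently (never more than about 7 N on the wheel), until the orange pointer stands squarely at the green tab, within its width. Then, and not before, press the large red button fully in and let it come back out, leaving the pointer at the green tab and the other parts on the bench and tester where they are.

Things in the scene. Friction and masses are not known exactly. Their poses are not given: they have to be found in the camera images.
- tester: Pressure tester, a fixed blue box; origin at the centre of its underside, on the bench. 220 mm along its x (away from the robot), 300 mm along its y, flat top (the deck) 110 mm above the bench.
- slot (a point): Centre of the thumbwheel's slot, on the deck; axes as the tester's, z up. A knurled steel wheel, 64 mm in diameter, 14 mm wide along x, stands in it, axle along x below the deck: only the top of its rim shows, centred on this point. The rim stands 4 to 14 mm out of the deck; how far differs from run to run and is not reported: feel for it.
- slot_edge (a point): Near edge of the slot, on the deck (10 mm nearer along x than its centre). The wheel sits in a sprung cradle: pushed down it yields about 1 mm per 8 N, up to 6 mm, and comes up again. Rolling takes about 2.5 N along y at the rim: pressed too lightly (under 2 to 4 N, by the grip of the tip) the fingertip slips. Over 11 N harms the bearing.
- thumbwheel (a joint): Angle of the thumbwheel, rad, -2.5 to 2.5: grows as the exposed top of the rim moves along the tester's +y (32 mm of rim travel per rad), and moves the orange pointer 18 mm along the tester's +y per rad (mid-scale, level with the slot's centre, at 0). The wheel stays where it is left.
- green_tab_mark (a point): Centre of the top of the green tab, 12 mm wide along the tester's y, fixed in the white scale window beyond the wheel, which lies under a fixed clear cover (62 by 114 mm, top 14 mm above the deck). In the window, nearer than the tabs, slides an orange needle 26 mm long (along x), 2.8 mm wide: the pointer, moved only by the thumbwheel and level with the slot's centre along y at angle 0.
- blue_tab_mark (a point): Top of the blue tab, like the green one but for another coupler size: not wanted now. The four tabs stand 36 and 20 mm along the tester's y either side of the slot's centre, in any order.
- yellow_tab_mark (a point): Top of the yellow tab, for another coupler size: not wanted now.
- black_tab_mark (a point): Top of the black tab, for another coupler size: not wanted now.
- start_button_top (a point): Centre of the top face of the large red push button on the deck, 48 mm in diameter, 22 mm above the deck when out; pressed straight down.
- start_button (a joint): Travel of the red button, m: 0 out, 0.006 fully in; a spring of about 6 N when fully in brings it back.
- cap_mid (a point): Centre of a yellow plastic cap, 38 mm in diameter, 22 mm high, loose on the tester's deck. Leave it alone.
- bushing_mid (a point): Centre of a bronze reducer bushing, 32 mm in diameter, 26 mm high, loose on the tester's deck. Leave it alone.
- socket_mid (a point): Centre of a steel quick-release socket, 38 mm in diameter, 52 mm high, loose on the bench. Leave it alone.
- manifold_mid (a point): Centre of a grey cast aluminium manifold block, 80 by 60 by 50 mm, loose on the bench. Leave it alone.
- sealant_mid (a point): Centre of a small closed bottle, 44 mm in diameter, 110 mm high, standing loose on the bench. Leave it alone.
- wrench_grip (a point): Handle of a steel wrench, 180 mm long, lying on the bench. Leave it alone.

How it is judged:
On the way, in this order (a step that is already met when the one before it is completed fails the run):
1. the thumbwheel has brought the pointer to the green tab, and is at rest, the button out (((y of green_tab_mark in the frame of slot between -0.041 and -0.031 m and value of joint thumbwheel between -2.2778 and -1.7222 rad) or (y of green_tab_mark in the frame of slot between -0.025 and -0.015 m and value of joint thumbwheel between -1.3889 and -0.8333 rad) or (y of green_tab_mark in the frame of slot between 0.015 and 0.025 m and value of joint thumbwheel between 0.8333 and 1.3889 rad) or (y of green_tab_mark in the frame of slot between 0.031 and 0.041 m and value of joint thumbwheel between 1.7222 and 2.2778 rad)) and value of joint start_button below 0.002 m and velocity of joint thumbwheel between -0.05 and 0.05 rad/s), for 0.3 s.
2. the red button is fully in, the pointer at the green tab (((y of green_tab_mark in the frame of slot between -0.041 and -0.031 m and value of joint thumbwheel between -2.2778 and -1.7222 rad) or (y of green_tab_mark in the frame of slot between -0.025 and -0.015 m and value of joint thumbwheel between -1.3889 and -0.8333 rad) or (y of green_tab_mark in the frame of slot between 0.015 and 0.025 m and value of joint thumbwheel between 0.8333 and 1.3889 rad) or (y of green_tab_mark in the frame of slot between 0.031 and 0.041 m and value of joint thumbwheel between 1.7222 and 2.2778 rad)) and value of joint start_button above 0.005 m), for 0.05 s.
At the end, for the whole second after the job is handed in: The pointer is within 5 mm (0.28 rad of thumbwheel) of the green tab's centre along the scale, the thumbwheel at rest, and the red button, having been pressed, is out again (within 1.5 mm) (((y of green_tab_mark in the frame of slot between -0.041 and -0.031 m and value of joint thumbwheel between -2.2778 and -1.7222 rad) or (y of green_tab_mark in the frame of slot between -0.025 and -0.015 m and value of joint thumbwheel between -1.3889 and -0.8333 rad) or (y of green_tab_mark in the frame of slot between 0.015 and 0.025 m and value of joint thumbwheel between 0.8333 and 1.3889 rad) or (y of green_tab_mark in the frame of slot between 0.031 and 0.041 m and value of joint thumbwheel between 1.7222 and 2.2778 rad)) and value of joint start_button below 0.0015 m and velocity of joint thumbwheel between -0.05 and 0.05 rad/s); the robot touches nothing.
It fails at once if more than 11 N on the thumbwheel (contact force between thumbwheel and anything else above 11 N).
It fails at once if the button pressed (3 mm or more) while the pointer is not at the green tab (value of joint start_button above 0.003 m and not ((y of green_tab_mark in the frame of slot between -0.041 and -0.031 m and value of joint thumbwheel between -2.2778 and -1.7222 rad) or (y of green_tab_mark in the frame of slot between -0.025 and -0.015 m and value of joint thumbwheel between -1.3889 and -0.8333 rad) or (y of green_tab_mark in the frame of slot between 0.015 and 0.025 m and value of joint thumbwheel between 0.8333 and 1.3889 rad) or (y of green_tab_mark in the frame of slot between 0.031 and 0.041 m and value of joint thumbwheel between 1.7222 and 2.2778 rad))).
It fails at once if a bystander moved by more than 15 mm (distance of any of cap_mid, bushing_mid, socket_mid, manifold_mid, sealant_mid, wrench_grip from where it was at the start of the episode above 0.015 m).
It also fails if it takes over 72 s, if anything falls off the work surface, if the arm or the gripper's body presses on something with over 40 N, if the wrist force passes 120 N, or if a joint passes its speed limit or range.

ROBOT

A 6-joint arm with a two-finger parallel gripper is mounted at the origin on the work surface. World frame = base frame: x ahead of the robot, y to its left, z up, the work surface at z = 0. Lengths are in m, angles in rad, forces in N, time in s.
With the tool pointing down it reaches from about 0.375 to 0.9 m from the base axis. Payload 3.1 kg.
Tool frame: the origin (TCP) lies between the finger pads; the fingertips stand manip.nose_length ahead of it and the grasp point (between the pads) lies 5 mm behind it (manip.nose_length is the distance from the TCP to the fingertips, in m); z points along the fingers, y is the line along which they close (so a half turn about z gives the same grasp; the last joint's range is limited). The gripper opens to 85 mm and grips with 20 to 120 N. Pads are 22 mm wide; open, the fingers measure 114 mm over their backs; the gripper's body (76 mm by 85 mm) begins 54 mm behind the grasp point. The pads swing forward as they close: fully open they stand 13 mm farther back than shut.
Start: joints at [1.163, 0.527, 1.433, -0, 1.181, -0.178], TCP at [0.142, 0.609, 0.245] pointing down, gripper open.
Joint ranges: [-3.08, 3.08], [-0.75, 2.2], [0.22, 2.44], [-1.43, 4.57], [0, 2.65], [-2.85, 2.85]. Speed limits (rad/s): [2.79, 2.79, 3.14, 3.14, 3.14, 3.14].

INTERFACE

Orientations are given as a unit quaternion [x, y, z, w].
In Python, from station import monitor, eyes, job, manip gives the robot as it stands.
- The arm moves only by the shell command python3 -m pendant 'ROWS' [FORCE]. ROWS is JSON, a list that holds one entry, the list of rows, each a list of 7 numbers: the shift along the tool's x, y, z as a fraction of full scale, then the turn, a rotation vector about the tool's x, y, z as a fraction of full scale, then the opening, from 0 (shut) to 1 (fully open). A call has 1 to 20 rows; each row shifts and turns the commanded pose from where the row before left it, along the tool's axes as they then stand; what a row does not reach is not made up. Full scale, the value 1, is 800 mm for a shift and 0.12 rad for a turn. A row lasts 1/10 s, in which the tool goes at most 50 mm and 8.59 degrees, less where a joint would pass 70% of its speed; a pose out of reach is approached as far as the arm can. A call with a number of a shift or a turn outside -1 to 1 is refused whole. A call with a gripper value outside its range is refused whole. The fingers move at their own pace and stop on an object; FORCE is the grip in N (left out, the last holds). Time passes only in rows, so rows that do not move let the fingers close. It gives the time, the measured TCP pose, the force, the opening and the grip force at its end, in the units of the state.
- monitor.sense(): the state, without advancing time (a new reading comes with each control period).
- eyes.snapshot(name): name is "scene" or "top" or "wrist"; returns a dict with "pixels" (420x560x3 uint8, red, green, blue), "depth" (420x560 float32, m along the optical axis (not along the pixel's ray), 0 where there is no reading), "intrinsics" (3x3 intrinsics, pixels), "eye" and "attitude" of the camera in the world. Camera axes: x right, y down, z forward; pixel columns grow to the right and rows downward; lengths in m; the calibration is good to about 2 mm. A picture is of the moment at which its call begins.
- job.sign_off(): hands the job in; it is judged then, once.
The state is a dict: "t": time; "q": joint angles; "qd": joint speeds; "tau": joint torques, N m; "tcp_pos": TCP position; "tool_rot": TCP orientation; "force": force on the tool from outside, world axes, zero at the start; "ft_torque": the same for the moment, N m; "finger_gap": opening from 0.0 (shut) to 1.0 (fully open); "gripper_force": force on a finger pad.
Only numpy, scipy, OpenCV 4.12 (cv2) and the standard library are available. Lean on these libraries where they do the work, as an engineer would, in place of code of your own. Each camera call takes 0.05 s, during which the arm holds its last target. There are 200 camera calls.

## Working session

There is one attempt and no reset: what is moved stays moved. The work goes in short steps, Python scripts to look and compute and a shell command to move; the robot and the scene stay as the last step left them, time stands still between calls to the robot, and variables do not carry over. Pictures are saved under pics/ and viewed, at most 10 in all, crops included, and the job is handed in when it is done.

```bash
ls; mkdir -p pics
cat > h.py <<'E'
import numpy as np,cv2
from scipy.spatial.transform import Rotation as R
from station import monitor,eyes,job,manip
def snap(n,f=None):
    s=eyes.snapshot(n)
    if f: cv2.imwrite('pics/'+f,s['pixels'][:,:,::-1])
    return s
def rot(a):
    a=np.array(a,float); return a if a.shape==(3,3) else R.from_quat(a).as_matrix()
def cloud(s):
    d=np.array(s['depth']);K=np.array(s['intrinsics']);v,u=np.mgrid[:d.shape[0],:d.shape[1]]
    P=np.dstack([(u-K[0,2])/K[0,0]*d,(v-K[1,2])/K[1,1]*d,d])
    return P@rot(s['attitude']).T+np.array(s['eye'])
def tool(): 
    s=monitor.sense();return s,R.from_quat(s['tool_rot'])
E
python3 - <<'E'
from h import *
s=snap('top','top.png');np.savez('top.npz',**{k:np.array(v) for k,v in s.items()})
print(s['eye'],s['attitude'],s['intrinsics'],manip.nose_length)
m=monitor.sense();print({k:np.round(v,3) for k,v in m.items()})
print(R.from_quat(m['tool_rot']).as_matrix().round(3))
E
```

```text
pics
[0.26566804 0.00324329 1.27456604] [ 0.70941958 -0.69645488  0.07511867 -0.07766364] [[425.08034428   0.         274.0686174 ]
 [  0.         425.08034428 211.39525534]
 [  0.           0.           1.        ]] 0.014
{'t': np.float64(0.05), 'q': array([ 1.163,  0.528,  1.434, -0.   ,  1.181, -0.178]), 'qd': array([ 0.   , -0.002, -0.   , -0.   , -0.   , -0.   ]), 'tau': array([ 0.0000e+00, -4.4369e+01, -1.7878e+01, -0.0000e+00,  4.0000e-03,
        0.0000e+00]), 'tcp_pos': array([0.141, 0.608, 0.244]), 'tool_rot': array([ 0.114,  0.993, -0.001, -0.   ]), 'force': array([ 0.383,  0.39 , -0.311]), 'ft_torque': array([-0.061, -0.016, -0.032]), 'gripper_force': np.float64(0.0), 'finger_gap': np.float64(1.001)}
[[-0.974  0.227 -0.001]
 [ 0.227  0.974 -0.002]
 [ 0.    -0.002 -1.   ]]
```

View pics/top.png

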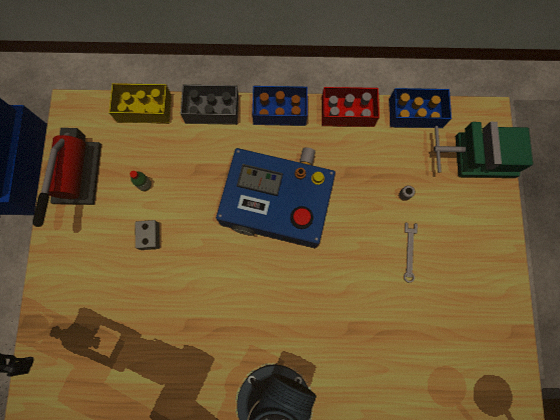

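The top view shows the tester centred near (276,197) and yawed. The scale window is near (260,178), the slot bezel near (253,205), the red button near (302,217), the cap at (318,178) and the bushing at (300,173).

Run:
```python
from h import *
s=snap('top');P=cloud(s);px=s['pixels']
m=(abs(P[...,2]-.11)<.012)&(P[...,0]>.3)&(P[...,0]<.85)&(abs(P[...,1])<.3)
m=cv2.morphologyEx(m.astype('uint8'),cv2.MORPH_OPEN,np.ones((5,5)))
n,l,st,c=cv2.connectedComponentsWithStats(m);i=1+np.argmax(st[1:,4])
q=P[l==i];r=cv2.minAreaRect((q[:,:2]*1000).astype('float32'));print(r,np.median(q[:,2]))
for n,(u,v) in dict(win=(260,178),slot=(253,205),btn=(302,217),cap=(318,178),bush=(300,173),noz=(307,155)).items():
    print(n,P[v,u].round(3))
```

```text
((572.6704711914062, 4.4972076416015625), (300.73114013671875, 221.0684051513672), 77.40648651123047) 0.10910447512932808
win [0.614 0.051 0.127]
slot [0.536 0.069 0.121]
btn [ 0.502 -0.067  0.133]
cap [ 0.616 -0.112  0.128]
bush [ 0.629 -0.061  0.132]
noz [ 0.705 -0.085  0.07 ]
```

The fitted rectangle is 301 x 221 mm at 0.109 height, which matches the tester. Its centre is (0.573, 0.004) and its yaw is -12.6°. The tool's y axis is already along the tester's y. I'll move above it with the fingers shut.

```bash
python3 -m pendant '[[[-0.0326,-0.0295,-0.0042,0,0,0,0],[-0.0326,-0.0295,-0.0042,0,0,0,0],[-0.0326,-0.0295,-0.0042,0,0,0,0],[-0.0326,-0.0295,-0.0042,0,0,0,0],[-0.0326,-0.0295,-0.0042,0,0,0,0],[-0.0326,-0.0295,-0.0042,0,0,0,0],[-0.0326,-0.0295,-0.0042,0,0,0,0],[-0.0326,-0.0295,-0.0042,0,0,0,0],[-0.0326,-0.0295,-0.0042,0,0,0,0],[-0.0326,-0.0295,-0.0042,0,0,0,0],[-0.0326,-0.0295,-0.0042,0,0,0,0],[-0.0326,-0.0295,-0.0042,0,0,0,0],[-0.0326,-0.0295,-0.0042,0,0,0,0],[-0.0326,-0.0295,-0.0042,0,0,0,0],[-0.0326,-0.0295,-0.0042,0,0,0,0],[-0.0326,-0.0295,-0.0042,0,0,0,0],[-0.0326,-0.0295,-0.0042,0,0,0,0],[-0.0326,-0.0295,-0.0042,0,0,0,0],[0,0,0,0,0,0,0],[0,0,0,0,0,0,0]]]' 40
python3 - <<'E'
from h import *
s=snap('wrist','w1.png');print(s['eye'])
E
```

```text
t: 2.1
tcp_pos: [0.5024, 0.088, 0.3053]
tool_rot: [0.115, 0.993, 0.0, -0.001]
force: [-1.3, 0.6, -0.4]
finger_gap: -0.004
gripper_force: 0.0
[0.4357636  0.10200791 0.43458693]
```

View pics/w1.png

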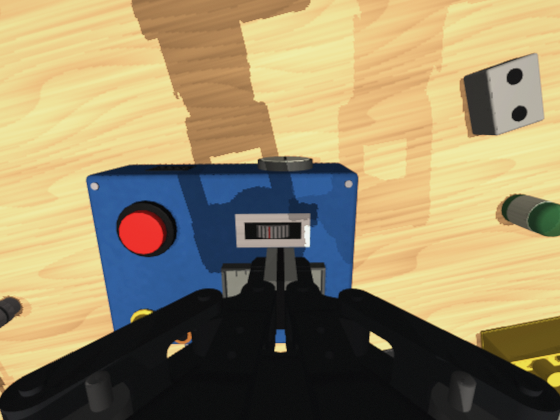

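The wrist view shows the wheel at (273,231) in its bezel and the red button at (145,232), with the fingers hiding the window. I'll measure those two and enlarge the scale window from the first top picture.

Run:
```python
from h import *
s=snap('wrist');P=cloud(s);px=s['pixels'].astype(int)
print('wheel',P[231,273].round(4),'deck',P[200,230].round(4),'bezel',P[217,270].round(4))
red=(px[...,0]>150)&(px[...,1]<70)&(px[...,2]<70)&(P[...,2]>.125)
print('btn',P[red].mean(0).round(4),np.ptp(P[red],0).round(3),np.median(P[red][:,2]))
# bezel opening: dark/grey inside bezel; print bezel bounds in tester axes
x=np.array([np.cos(np.radians(-12.6)),np.sin(np.radians(-12.6))]);y=np.array([-x[1],x[0]])
w=(px.min(2)>150)&(abs(P[...,2]-.112)<.01);w[:205]=0;w[252:]=0;w[:,:230]=0;w[:,315:]=0
q=P[w][:,:2]-[.5727,.0045];a=np.c_[q@x,q@y]
print('bezel',np.percentile(a,[1,99],0).round(4),np.median(P[w][:,2]))
t=np.load('top.npz');c=t['pixels'][155:220,215:310,::-1]
cv2.imwrite('pics/topcrop.png',cv2.resize(c,None,fx=8,fy=8,interpolation=cv2.INTER_CUBIC))
```

```text
wheel [0.5418 0.0695 0.1192] deck [0.4988 0.0306 0.1095] bezel [0.5271 0.0695 0.1127]
btn [ 0.5071 -0.0657  0.1347] [0.096 0.193 0.305] 0.13252290650357573
bezel [[-0.0607  0.0144]
 [-0.0222  0.0973]] 0.11108999943557424
```

View pics/topcrop.png

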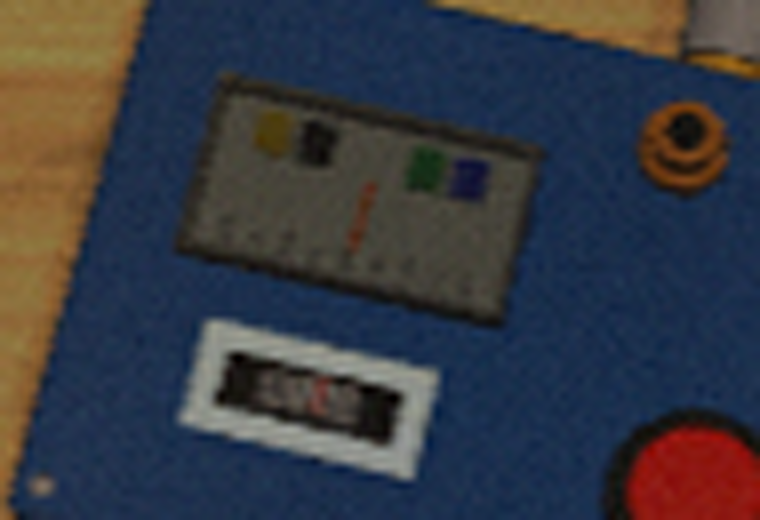

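The tabs along +y (leftward here) read yellow, black, green, blue, so green stands at -20 mm. The pointer, at (362,215), is about 3 mm to the -y side of mid-scale, so the rim has to go about 30 mm along -y. Next I'll refine the slot and button positions.

Run:
```python
from h import *
s=snap('wrist');P=cloud(s);px=s['pixels'].astype(int)
K=np.array(s['intrinsics']);A=rot(s['attitude']);e=np.array(s['eye'])
def hit(u,v,z):
    d=A@[(u-K[0,2])/K[0,0],(v-K[1,2])/K[1,1],1];return e+d*(z-e[2])/d[2]
x=np.array([np.cos(np.radians(-12.6)),np.sin(np.radians(-12.6))]);y=np.array([-x[1],x[0]])
sub=px[205:256,225:320];w=(sub.min(2)>140).astype('uint8');ys,xs=np.where(w)
print('white bounds',xs.min()+225,xs.max()+225,ys.min()+205,ys.max()+205)
c=hit((xs.min()+xs.max())/2+225,(ys.min()+ys.max())/2+205,.112);print('bezel c',c)
for v in range(218,246,2): print(v,(P[v,262:284:4,2]*1000).round(1),px[v,262:284:4].sum(1)//3)
red=((px[...,0]>130)&(px[...,1]<80)&(px[...,2]<80)).astype('uint8');red[:,200:]=0
n,l,st,ce=cv2.connectedComponentsWithStats(red);i=1+np.argmax(st[1:,4]);q=P[l==i];print('btn',hit(*ce[i],.132),np.median(q,0),st[i])
m=monitor.sense();p=np.array(m['tcp_pos']);T=R.from_quat(m['tool_rot']).as_matrix();print(p,T.round(4))
for n,g in (('slot',c),('btn',hit(*ce[i],.132))): print(n,T.T@(g-p))
```

```text
white bounds 235 308 215 247
bezel c [0.54361415 0.0675605  0.112     ]
218 [111.9 109.6 111.1 111.1 111.3 111.2] [172 172 172 171 172 173]
220 [112.6 111.1 112.6 111.3 110.9 111.5] [168 168 167 166 165 165]
222 [110.7 111.  111.  109.5 110.7 111.2] [173 173 173 172 172 172]
224 [111.8 111.7 111.5 111.3 112.3 112. ] [28 28 29 27 30 23]
226 [114.8 112.9 112.9 113.8 114.4 115.1] [51 49 50 51 52 61]
228 [116.  117.  117.3 117.1 116.8 114.9] [ 99 107 105 108 103 106]
230 [116.3 116.5 117.1 118.8 115.4 115.7] [112 105 113 115 106 106]
232 [115.  116.9 116.5 118.3 117.6 114.7] [111 107 112 116  98 106]
234 [115.4 117.2 117.  116.8 116.7 115.3] [112 112 112 115 107 106]
236 [114.8 116.7 116.7 116.4 117.4 116.8] [108 111 112 115 107 106]
238 [116.  116.  117.  117.3 117.  115.3] [ 87 105 111 106 104  75]
240 [111.5 111.5 110.9 110.3 111.2 110.3] [140 142 142 142 140 140]
242 [108.7 111.1 110.8 111.5 112.2 111.6] [168 168 167 169 167 167]
244 [109.3 110.2 112.6 109.9 110.9 110.8] [167 167 168 167 166 166]
btn [ 0.50776635 -0.06756807  0.132     ] [ 0.50760172 -0.06720622  0.13245037] [ 118  213   45   42 1452]
[0.50143449 0.08938922 0.30539797] [[-9.742e-01  2.257e-01 -1.600e-03]
 [ 2.257e-01  9.742e-01  4.000e-04]
 [ 1.700e-03 -0.000e+00 -1.000e+00]]
slot [-0.04634129 -0.01174353  0.19332089]
btn [-0.04188631 -0.15147641  0.17332909]
```

The rim crown is at about z = 0.117 over (0.543, 0.068), so contact should come at TCP z of about 0.131. I'll move to just above it, 8 mm to the +y side.

```bash
python3 -m pendant '[[[-0.0145,-0.00125,0,0,0,0,0],[-0.0145,-0.00125,0,0,0,0,0],[-0.0145,-0.00125,0,0,0,0,0],[-0.0145,-0.00125,0,0,0,0,0],[0,0,0.034,0,0,0,0],[0,0,0.034,0,0,0,0],[0,0,0.034,0,0,0,0],[0,0,0.034,0,0,0,0],[0,0,0.034,0,0,0,0],[0,0,0.034,0,0,0,0],[0,0,0,0,0,0,0],[0,0,0,0,0,0,0],[0,0,0,0,0,0,0]]]'
python3 - <<'E'
from h import *
s=snap('wrist','w2.png');snap('scene','s2.png');m=monitor.sense();print(m['tcp_pos'],m['force'])
E
```

```text
t: 3.55
tcp_pos: [0.5483, 0.0739, 0.1439]
tool_rot: [0.114, 0.993, 0.0, 0.001]
force: [0.2, 0.6, 0.7]
finger_gap: 0.002
gripper_force: 0.0
[0.54813187 0.0739944  0.14413498] [-0.79301228 -0.1138644  -0.33086491]
```

View pics/w2.png

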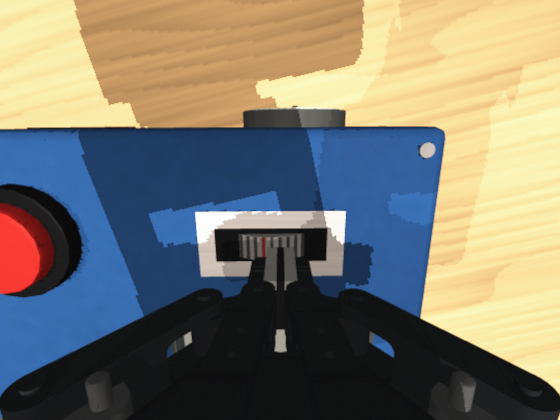

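View pics/s2.png

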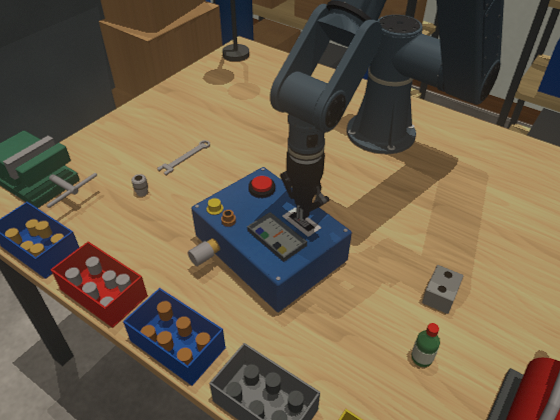

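The wrist view shows the wheel centred near column 271, its red mark at 263 and the fingers at 282, to the +y side as intended. The scene camera sees the scale window near (278,237), so it can track the pointer. Now I'll go down gently.

```bash
python3 -m pendant '[[[0.0044,0,0.0025,0,0,0,0],[0,0,0.0025,0,0,0,0],[0,0,0.0025,0,0,0,0],[0,0,0.0025,0,0,0,0],[0,0,0,0,0,0,0],[0,0,0,0,0,0,0]]]'; python3 -m pendant '[[[0,0,0.0006,0,0,0,0],[0,0,0.0006,0,0,0,0],[0,0,0,0,0,0,0]]]';  python3 -c "
from h import *
print(monitor.sense()['tcp_pos'],monitor.sense()['force'])
s=snap('scene');c=s['pixels'][200:270,235:320,::-1];cv2.imwrite('pics/c0.png',cv2.resize(c,None,fx=8,fy=8,interpolation=2))"
```

```text
t: 4.25
tcp_pos: [0.5434, 0.0749, 0.1344]
tool_rot: [0.114, 0.993, -0.0, -0.0]
force: [0.7, -0.1, 0.2]
finger_gap: -0.003
gripper_force: 0.0
t: 4.55
tcp_pos: [0.5434, 0.0749, 0.1336]
tool_rot: [0.114, 0.993, -0.0, -0.0]
force: [0.5, -0.5, -0.2]
finger_gap: 0.001
gripper_force: 0.0
[0.5434188  0.0748756  0.13357862] [ 0.50434491 -0.46473852 -0.21589601]
```

View pics/c0.png

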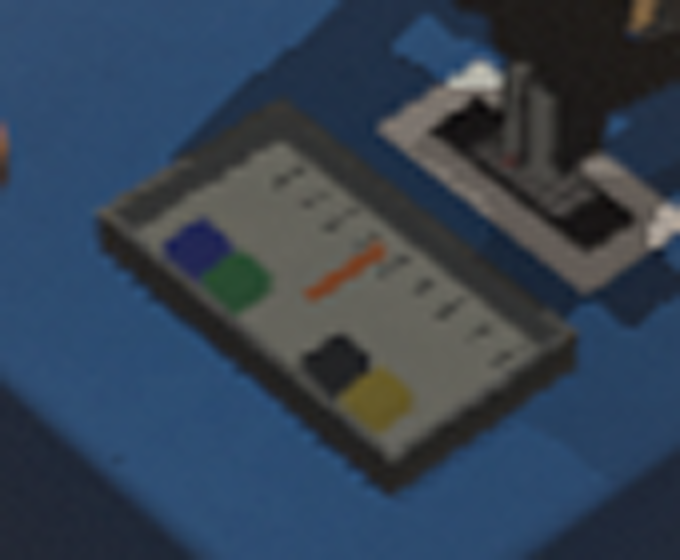

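The crop puts the pointer about 17 mm on the +y side of the green tab at (236,282), which agrees with about -30 mm of rim travel. I'll keep descending in small steps until contact.

```bash
cat > f.py <<'E'
from station import monitor
import numpy as np
m=monitor.sense();print('F',np.round(m['force'],1),np.round(m['tcp_pos'],4))
E
python3 -m pendant '[[[0,0,0.0006,0,0,0,0],[0,0,0,0,0,0,0]]]'|grep -E 'pos|^force'; python3 -m pendant '[[[0,0,0.0006,0,0,0,0],[0,0,0,0,0,0,0]]]'|grep -E 'pos|^force';python3 -m pendant '[[[0,0,0.0006,0,0,0,0],[0,0,0,0,0,0,0]]]'|grep -E 'pos|^force'
```

```text
tcp_pos: [0.5434, 0.0749, 0.1331]
force: [0.3, 0.3, 0.3]
tcp_pos: [0.5434, 0.0749, 0.1326]
force: [-0.2, 0.1, 0.1]
tcp_pos: [0.5434, 0.0749, 0.1321]
force: [-0.4, -0.5, -0.2]
```

```bash
for i in 1; do python3 -m pendant '[[[0,0,0.0005,0,0,0,0],[0,0,0,0,0,0,0]]]'|grep -E 'pos|^force'; python3 -m pendant '[[[0,0,0.0005,0,0,0,0],[0,0,0,0,0,0,0]]]'|grep -E 'pos|^force';python3 -m pendant '[[[0,0,0.0005,0,0,0,0],[0,0,0,0,0,0,0]]]'|grep -E 'pos|^force';done
```

```text
tcp_pos: [0.5434, 0.0749, 0.1318]
force: [-0.0, -0.1, 0.6]
tcp_pos: [0.5434, 0.0749, 0.1313]
force: [-0.7, 0.2, -0.9]
tcp_pos: [0.5435, 0.0749, 0.131]
force: [-0.3, -0.6, 0.5]
```

```bash
python3 -m pendant '[[[0,0,0.0005,0,0,0,0],[0,0,0,0,0,0,0]]]'|grep -E 'pos|^force'; python3 -m pendant '[[[0,0,0.0005,0,0,0,0],[0,0,0,0,0,0,0]]]'|grep -E 'pos|^force';python3 -m pendant '[[[0,0,0.0005,0,0,0,0],[0,0,0,0,0,0,0]]]'|grep -E 'pos|^force'
```

```text
tcp_pos: [0.5435, 0.0749, 0.1308]
force: [-0.9, 0.1, 2.6]
tcp_pos: [0.5435, 0.0749, 0.1305]
force: [-1.0, -0.8, 4.0]
tcp_pos: [0.5436, 0.0748, 0.1302]
force: [-1.6, 0.8, 5.3]
```

Contact came at TCP z of about 0.1310, and the force is now about 5 N. I'll roll along -y.

```bash
python3 -m pendant '[[[0,-0.0012,0,0,0,0,0],[0,-0.0012,0,0,0,0,0]]]'|grep -E 'pos|^force'; python3 -m pendant '[[[0,-0.0012,0,0,0,0,0],[0,-0.0012,0,0,0,0,0]]]'|grep -E 'pos|^force';python3 -m pendant '[[[0,-0.0012,0,0,0,0,0],[0,-0.0012,0,0,0,0,0]]]'|grep -E 'pos|^force'
```

```text
tcp_pos: [0.5433, 0.0737, 0.1302]
force: [-1.3, 2.7, 5.5]
tcp_pos: [0.5429, 0.0719, 0.1303]
force: [-0.3, 3.2, 5.5]
tcp_pos: [0.5424, 0.0701, 0.1303]
force: [-0.3, 3.0, 4.5]
```

```bash
python3 -m pendant '[[[0,-0.002,0,0,0,0,0],[0,-0.002,0,0,0,0,0]]]'|grep -E 'pos|^force'; python3 -m pendant '[[[0,-0.002,0,0,0,0,0],[0,-0.002,0,0,0,0,0]]]'|grep -E 'pos|^force';python3 -m pendant '[[[0,-0.002,0,0,0,0,0],[0,-0.002,0,0,0,0,0]]]'|grep -E 'pos|^force'
cat > ptr.py <<'E'
from h import *
s=snap('scene');c=s['pixels'][200:270,235:320].astype(float)
import sys
r,g,b=c[...,0],c[...,1],c[...,2];m=(r>1.5*g)&(r>1.8*b)&(r>70);m[:,50:]=0;m[:28]=0
n,l,st,ce=cv2.connectedComponentsWithStats(m.astype('uint8'));i=1+np.argmax(st[1:,4])
p=ce[i]*8+3.5;d=np.array([-77,49.]);G=np.array([236,282.]);u=np.array([99,81.])/40
t=np.linalg.solve(np.c_[u,-d],p-G);print('ptr px',p.round(),st[i,4],'from green mm (+y):',t[0].round(2))
E
python3 ptr.py; python3 f.py
```

```text
tcp_pos: [0.5418, 0.0669, 0.1303]
force: [-1.2, 3.2, 5.4]
tcp_pos: [0.541, 0.0638, 0.1303]
force: [-0.9, 2.3, 4.6]
tcp_pos: [0.5403, 0.0604, 0.1301]
force: [1.1, 2.5, 3.8]
ptr px [325. 257.] 14 from green mm (+y): 8.63
F [0.6 2.6 4.7] [0.5402 0.06   0.13  ]
```

The pointer moved about 8.3 mm, to about 8.6 mm from green, so the wheel follows without slip. I'll lift, go back 16 mm along +y, set down and roll about 15 mm more.

```bash
python3 -m pendant '[[[0,0,-0.005,0,0,0,0],[0,0.01,0,0,0,0,0],[0,0.01,0,0,0,0,0],[0,0,0,0,0,0,0],[0,0,0.002,0,0,0,0],[0,0,0.002,0,0,0,0],[0,0,0,0,0,0,0]]]'|grep -E 'pos|^force'; python3 ptr.py; python3 -m pendant '[[[0,0,0.0005,0,0,0,0],[0,0,0,0,0,0,0]]]'|grep -E 'pos|^force'; python3 -m pendant '[[[0,0,0.0004,0,0,0,0],[0,0,0,0,0,0,0]]]'|grep -E 'pos|^force'
```

```text
tcp_pos: [0.5435, 0.0756, 0.1306]
force: [0.1, 1.2, 3.1]
ptr px [326. 255.] 15 from green mm (+y): 8.5
tcp_pos: [0.5435, 0.0756, 0.1304]
force: [-1.6, 1.5, 4.5]
tcp_pos: [0.5435, 0.0756, 0.1302]
force: [-1.2, 2.0, 5.5]
```

```bash
python3 -m pendant '[[[0,-0.002,0,0,0,0,0],[0,-0.002,0,0,0,0,0],[0,-0.002,0,0,0,0,0]]]'|grep -E 'pos|^force'; python3 -m pendant '[[[0,-0.002,0,0,0,0,0],[0,-0.002,0,0,0,0,0],[0,-0.002,0,0,0,0,0]]]'|grep -E 'pos|^force';python3 -m pendant '[[[0,-0.002,0,0,0,0,0],[0,-0.002,0,0,0,0,0],[0,-0.002,0,0,0,0,0],[0,0,0,0,0,0,0]]]'|grep -E 'pos|^force'; python3 ptr.py
```

```text
tcp_pos: [0.5426, 0.0712, 0.1302]
force: [-0.7, 3.7, 5.3]
tcp_pos: [0.5415, 0.0666, 0.1302]
force: [-0.8, 2.1, 5.4]
tcp_pos: [0.5404, 0.0616, 0.1301]
force: [-1.1, 3.1, 4.5]
ptr px [300. 244.] 13 from green mm (+y): 0.53
```

The estimate is 0.5 mm from green. I'll lift off and verify visually.

```bash
python3 -m pendant '[[[0,0,-0.005,0,0,0,0],[0,0,-0.03,0,0,0,0],[0,0,-0.03,0,0,0,0],[0,0,0,0,0,0,0],[0,0,0,0,0,0,0]]]'|grep -E 'pos|^force'; python3 ptr.py; python3 -c "
from h import *
s=snap('scene');c=s['pixels'][200:270,235:320,::-1];cv2.imwrite('pics/c1.png',cv2.resize(c,None,fx=8,fy=8,interpolation=2))
m,T=tool();print(T.as_matrix().T@(np.array([.5077,-.0674,.132])-m['tcp_pos']))"
```

```text
tcp_pos: [0.5403, 0.0612, 0.1818]
force: [-0.4, 0.2, -1.1]
ptr px [298. 243.] 12 from green mm (+y): 0.11
[ 0.00159908 -0.13255716  0.04887485]
```

View pics/c1.png

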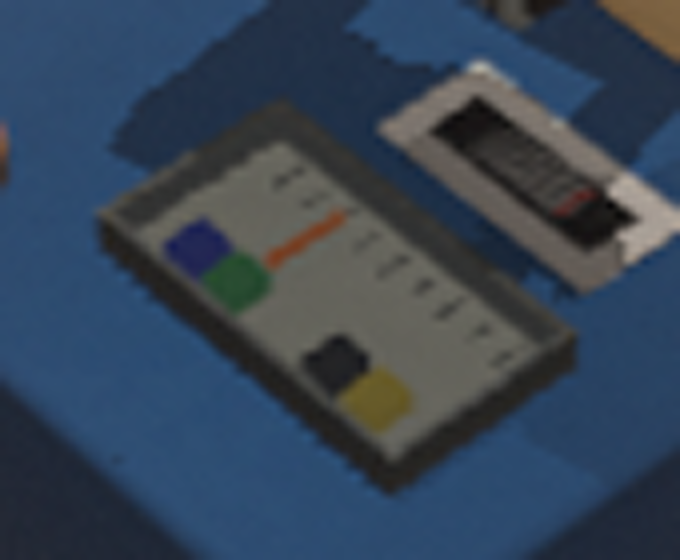

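The orange needle runs from (345,213) to (268,262), squarely at the green tab at (236,282). Next is the button.

```bash
python3 -m pendant '[[[0.002,-0.0331,0,0,0,0,0],[0,-0.0331,0,0,0,0,0],[0,-0.0331,0,0,0,0,0],[0,-0.0331,0,0,0,0,0],[0,-0.0331,0,0,0,0,0],[0,0,0,0,0,0,0],[0,0,0.02,0,0,0,0],[0,0,0.018,0,0,0,0],[0,0,0,0,0,0,0],[0,0,0,0,0,0,0]]]'|grep -E 'pos|^force'; python3 ptr.py
```

```text
tcp_pos: [0.5083, -0.0665, 0.1508]
force: [-0.8, 0.1, 0.0]
ptr px [298. 243.] 12 from green mm (+y): 0.11
```

```bash
python3 -m pendant '[[[0,0,0.0025,0,0,0,0],[0,0,0.0025,0,0,0,0],[0,0,0.0025,0,0,0,0],[0,0,0.0025,0,0,0,0],[0,0,0,0,0,0,0]]]'|grep -E 'pos|^force';  python3 -m pendant '[[[0,0,0.0015,0,0,0,0],[0,0,0.0015,0,0,0,0],[0,0,0,0,0,0,0]]]'|grep -E 'pos|^force'
```

```text
tcp_pos: [0.509, -0.0671, 0.1437]
force: [-0.4, 0.8, 3.2]
tcp_pos: [0.509, -0.0671, 0.1412]
force: [-1.2, 1.4, 4.8]
```

```bash
python3 -m pendant '[[[0,0,0.001,0,0,0,0],[0,0,0.001,0,0,0,0],[0,0,0,0,0,0,0]]]'|grep -E 'pos|^force';  python3 -m pendant '[[[0,0,0.001,0,0,0,0],[0,0,0.001,0,0,0,0],[0,0,0,0,0,0,0]]]'|grep -E 'pos|^force'
```

```text
tcp_pos: [0.509, -0.0671, 0.1401]
force: [-0.3, 1.0, 7.0]
tcp_pos: [0.509, -0.0671, 0.1399]
force: [-3.0, 1.9, 19.0]
```

The button hit its stop: TCP z stalled at 0.1399, about 6 mm below contact, with 19 N. I'll retreat well clear and check.

```bash
python3 -m pendant '[[[0,0,0,0,0,0,0],[0,0,-0.01,0,0,0,0],[0,0,-0.03,0,0,0,0],[0,0,-0.05,0,0,0,0],[0,0,-0.05,0,0,0,0],[0,0,0,0,0,0,0],[0,0,0,0,0,0,0],[0,0,0,0,0,0,0]]]'; python3 ptr.py; python3 -c "
from h import *
s=snap('wrist');P=cloud(s);px=s['pixels'].astype(int)
red=(px[...,0]>130)&(px[...,1]<80)&(px[...,2]<80)&(abs(P[...,2]-.132)<.02);print(red.sum(),np.median(P[red],0))"
```

```text
t: 13.7
tcp_pos: [0.5076, -0.0668, 0.2485]
tool_rot: [0.114, 0.993, 0.0, -0.002]
force: [0.6, 0.9, 0.1]
finger_gap: -0.0
gripper_force: 0.0
ptr px [298. 243.] 12 from green mm (+y): 0.11
2113 [ 0.50639043 -0.0677713   0.13248051]
```

The button is back out (z = 0.1325) and the pointer is still at green.

```bash
python3 -c "
from station import job;print(job.sign_off())"
```

```text
the job is handed in; nothing more can be done
None
```

I rolled the thumbwheel until the pointer stood at the green tab (about 0.1 mm off by camera), then pressed the red button to its stop and let it come back out; the job is handed in, but no verdict was returned.

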